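Fit the adjustable wrench and snug the dice tower's base nut

ROBOT

A 6-joint arm with a two-finger parallel gripper is mounted at the origin on the work surface. World frame = base frame: x ahead of the robot, y to its left, z up, the work surface at z = 0. Lengths are in mm, angles in rad, forces in N, time in s.
With the tool pointing down it reaches from about 400 to 925 mm from the base axis. Payload 12.5 kg.
Tool frame: the origin (TCP) lies midway between the tips of the shut fingers; the grasp point (between the pads) lies 19 mm behind it; y points along the fingers, x is the direction in which the jaws open and shut, and the axes are right-handed (so a half turn about y gives the same grasp; the last joint's range is limited). The gripper opens to 95 mm and grips with 3 to 60 N. Pads are 20 mm wide; open, the fingers measure 119 mm over their backs; the gripper's body (75 mm by 180 mm) begins 59 mm behind the grasp point.
Start: joints at [1.166, 0.491, 1.559, -0, 1.092, -0.106], TCP at [183.966, 597.33, 214.661] pointing down, gripper open.
Joint ranges: [-3.1, 3.1], [-0.84, 2.19], [0.05, 2.79], [-1.13, 4.28], [0.06, 2.93], [-2.69, 2.69]. Speed limits (rad/s): [2.22, 2.22, 2.79, 3.14, 3.14, 3.14].

INTERFACE

Orientations are given as [roll, pitch, yaw] about the fixed x, y, z axes, in that order (R = Rz(yaw) Ry(pitch) Rx(roll)).
In Python, from cell import env, vision, job gives the robot as it stands.
- The arm moves only by the shell command python3 -m crank 'ROWS' [OPENING]. ROWS is JSON, a list of rows, each a list of 6 numbers: the shift along the tool's x, y, z in mm, then the turn, a rotation vector about the tool's x, y, z in degrees. In form: [[x, y, z, rx, ry, rz], ...]. A call has 1 to 5 rows; each row is the pose to reach, as a shift and turn from the pose measured when the call began, along the tool's axes at that moment; what a row does not reach only later rows make up. A row lasts 1/10 s, in which the tool goes at most 50 mm and 8.59 degrees, less where a joint would pass 70% of its speed; a pose out of reach is approached as far as the arm can. A call with a gripper value outside its range is refused whole. OPENING is the opening, from 0 (shut) to 1 (fully open), set as the call begins (- or left out, the last holds). The fingers move at their own pace and stop on an object; the grip force is fixed at half the most. Time passes only in rows, so rows that repeat a pose let the fingers close. It gives the time, the measured TCP pose, the force and the opening at its end, in the units of the state.
- env.state(): the state, without advancing time (a new reading comes with each control period).
- vision.read_camera(name): name is "scene" or "side" or "wrist"; returns (picture, depth): 384x512x3 uint8, blue, green, red; 384x512 float32, mm along the optical axis (not along the pixel's ray), 0 where there is no reading.
- vision.calibration(name): a dict with "vertical_fov" (degrees; the focal length in pixels is half the picture's height over the tangent of half this angle, whatever the lens; pixels are square), "cx", "cy" (the principal point, pixels), "dist" ([k1, k2, p1, p2, k3] as OpenCV has them; the pictures are not rectified), "pose" (4x4, takes a point from camera to world coordinates). Camera axes: x right, y down, z forward; pixel columns grow to the right and rows downward; lengths in mm; the calibration is good to about 2 mm. A picture is of the moment at which its call begins: read the wrist's pose just before it. calibration takes no time and is no camera call; for the wrist camera it gives the pose at the moment of the call.
- job.job_done(): hands the job in, once; it reports no verdict.
The state is a dict: "t": time; "joints": joint angles; "qvel": joint speeds; "tau": joint torques, N m; "eef_pos": TCP position; "tcp_rot": TCP orientation; "ft_force": force on the tool from outside, world axes, zero at the start; "moment": the same for the moment, N m; "opening": opening from 0.0 (shut) to 1.0 (fully open).
Only numpy, scipy, OpenCV 4.12 (cv2) and the standard library are available. Lean on these libraries where they do the work, as an engineer would, in place of code of your own. Each camera call takes 0.05 s, during which the arm holds its last target.

TASK

The adjustable wrench is already laid over the nut on the dice tower's low base tier, but its jaws are too wide. Turn its upright worm clockwise until the jaws just fit the nut, then swing the handle clockwise (seen from above) so that the nut itself turns by an eighth of a turn, 45 degrees. Let go, leave the wrench on the nut, and do not disturb the tea glass.

Things in the scene. Friction and masses are not known exactly. Their poses are not given: they have to be found in the camera images.
- nut_top (a point): Top centre of the brass hex nut (30 mm across flats, 16 high) on the black base tier, a fixed block 110 x 110 x 40 mm. A 17 mm stud rises 10 mm above it. 62 mm above the table, z up. The steel wrench pivots about this upright axis and cannot come off.
- worm_mid (a point): Centre of the wrench's worm: an upright ribbed round knob, 26 mm wide and high, 52 mm from the nut's axis towards the handle, standing from 60 to 86 mm above the table on the 40 mm wide wrench. Clockwise from above closes the jaws 6 mm per radian; about 0.1 N m, stays put, stiff once they grip the nut. Axes are the wrench's (do not turn with the knob): x outward along the handle, z up.
- handle_mid (a point): Point on the middle of the wrench's flat straight handle (22 mm wide, 13 thick, 47 to 60 mm above the table), 130 mm from the nut's axis; the handle runs from 72 to 176 mm from it, with free air down to the table here. Axes: x outward along the handle, y across it, z up. Swinging takes about 2 N here.
- jaw (a joint): Play between jaws and nut in metres: 0 when they just fit (30 mm apart), 0.006 to 0.0075 at the start, when the wrench swings past the nut without turning it. Moved only by the worm; the jaw at the wrench's -y side slides.
- nut (a joint): How far the nut has been turned, in radians: 0 at the start, growing clockwise seen from above (tightening). It stays where it is left. Nut flats start parallel to the jaws within 3 degrees.
- glass_mid (a point): Centre (half-way up) of the empty waisted tea glass, 85 mm high and 62 mm in diameter at the rim, standing loose on the table as a bystander.
Mind the look-alikes: they are no part of the job. Leave any green or pink look-alike of the part that bears glass_mid alone.

How it is judged:
By the outcome, as a careful person would: the job done as asked, in the order asked, and still so for the second after the job is handed in, with the robot touching nothing.
It also fails if it takes over 48 s, if anything falls off the work surface, if the arm or the gripper's body presses on something with over 40 N, if the wrist force passes 120 N, or if a joint passes its speed limit or range.

## Working session

There is one attempt and no reset: what is moved stays moved. The work goes in short steps, Python scripts to look and compute and a shell command to move; the robot and the scene stay as the last step left them, time stands still between calls to the robot, and variables do not carry over. Pictures are saved under pics/ and viewed, and the job is handed in when it is done.

```bash
ls; mkdir -p pics
cat > h.py <<'E'
import numpy as np, cv2
from cell import env, vision, job
def snap(name,fn):
    cal=vision.calibration(name); im,d=vision.read_camera(name)
    cv2.imwrite('pics/'+fn+'.png',im); np.savez('pics/'+fn+'.npz',im=im,d=d,**{k:np.array(v) for k,v in cal.items()})
    return im,d,cal
def load(fn):
    z=np.load('pics/'+fn+'.npz'); return z
def K(z):
    h=z['im'].shape[0]; f=h/2/np.tan(np.radians(float(z['vertical_fov']))/2)
    return np.array([[f,0,float(z['cx'])],[0,f,float(z['cy'])],[0,0,1]])
def pts(z,uv,depth=None):
    uv=np.array(uv,float).reshape(-1,1,2)
    n=cv2.undistortPoints(uv,K(z),z['dist']).reshape(-1,2)
    if depth is None: depth=np.array([z['d'][int(round(v)),int(round(u))] for u,v in uv.reshape(-1,2)])
    c=np.c_[n*np.array(depth)[:,None],depth]
    return c@z['pose'][:3,:3].T+z['pose'][:3,3]
def atz(z,uv,h):
    uv=np.array(uv,float).reshape(-1,1,2)
    n=cv2.undistortPoints(uv,K(z),z['dist']).reshape(-1,2)
    r=np.c_[n,np.ones(len(n))]@z['pose'][:3,:3].T; o=z['pose'][:3,3]
    return o+r*((h-o[2])/r[:,2])[:,None]
def proj(z,P):
    P=np.array(P,float).reshape(-1,3); R=z['pose'][:3,:3]; o=z['pose'][:3,3]
    c=(P-o)@R
    return cv2.projectPoints(c,np.zeros(3),np.zeros(3),K(z),z['dist'])[0].reshape(-1,2)
E
python3 - <<'E'
from h import *
print(env.state())
for n in ("scene","side","wrist"):
    im,d,c=snap(n,n+'0'); print(n,c['pose'].tolist() if hasattr(c['pose'],'tolist') else c['pose'],c['vertical_fov'])
E
```

```text
pics
{'t': 0.0, 'joints': array([ 1.16641475e+00,  4.91594131e-01,  1.55945012e+00, -1.90566561e-05,
        1.09170072e+00, -1.05594522e-01]), 'qvel': array([ 3.97316659e-04,  5.47273332e-04, -6.92336327e-05, -3.40987658e-04,
        7.64261944e-05,  2.46931490e-03]), 'tau': array([-3.45094370e-03, -6.12652659e+01, -2.58173597e+01,  6.90675876e-02,
        4.83289815e-02, -8.26741052e-05]), 'eef_pos': array([183.85847045, 597.08923157, 214.04004157]), 'tcp_rot': array([-1.57069168e+00,  1.14767427e-03,  1.27201813e+00]), 'ft_force': array([ 0.32636981, -0.68102475,  0.81844104]), 'moment': array([-0.01990653, -0.02334577,  0.02785654]), 'opening': 0.999662503050219}
scene [[0.035751486051518566, 0.7469010153929443, -0.6639734214937351, 1189.9734270829892], [0.9993247729680684, -0.021084418474791047, 0.030090620297671258, 147.7137531395191], [0.008475221379221487, -0.6646008730829119, -0.7471504869301797, 723.6376274822217], [0.0, 0.0, 0.0, 1.0]] 45.090939758628394
side [[0.9094222913172341, -0.19790072968301645, 0.36576822886390953, 189.8517243514689], [-0.41587028832426104, -0.4290977983840664, 0.8018272773553188, -716.0789163734953], [-0.0017318615440210685, -0.8813117386106216, -0.472532136518476, 624.5083422559435], [0.0, 0.0, 0.0, 1.0]] 42.74660605607796
wrist [[0.29412458009183845, 0.9197138677886622, 0.2600329455723225, 109.59759359919288], [0.9557659655768087, -0.282611915117284, -0.08149800291277685, 619.3451840794], [-0.0014664347341791163, 0.2725012051917566, -0.9621543237642338, 384.8731305075451], [0.0, 0.0, 0.0, 1.0]] 67.7543965465078
```

View pics/scene0.png

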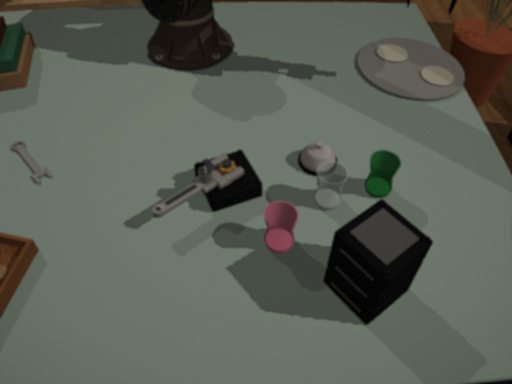

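View pics/side0.png

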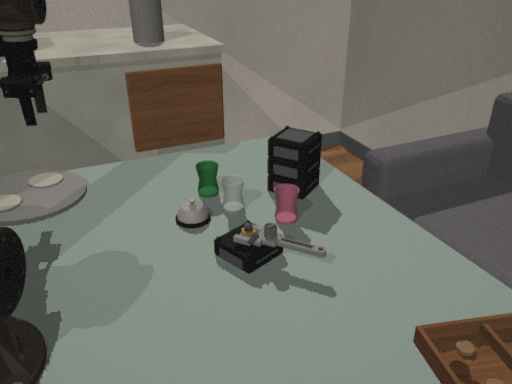

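View pics/wrist0.png

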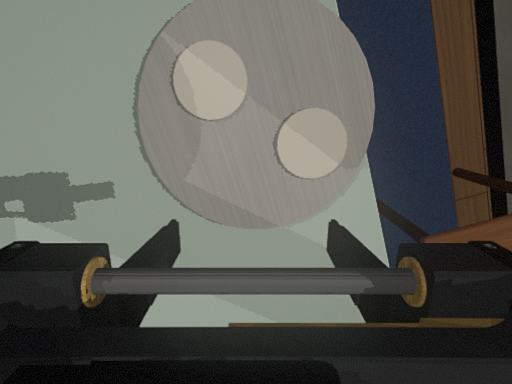

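The scene view shows the black base tier at about (228,180). The steel wrench lies on it: nut at (227,166), worm at (207,168), handle end at (158,210). The glasses are clear (329,187), pink (281,227) and green (380,173). The clear one is the bystander. The flat wrench at (30,160) on the table is a look-alike. Next I'll enlarge the crops.

Run:
```python
from h import *
a=load('scene0')['im'][125:265,135:355]; b=load('side0')['im'][140:280,170:345]
cv2.imwrite('pics/c1.png',cv2.resize(a,None,fx=3.6,fy=3.6,interpolation=cv2.INTER_CUBIC))
cv2.imwrite('pics/c2.png',cv2.resize(b,None,fx=4,fy=4,interpolation=cv2.INTER_CUBIC))
z=load('scene0'); y=load('side0')
print(pts(z,[(227,163),(207,164),(180,199),(158,210),(329,187)]).round(0))
print(pts(y,[(249,228),(270,229),(322,250),(232,194)]).round(0))
```

```text
[[552. 117.  73.]
 [543.  76.  61.]
 [632.  29.  60.]
 [656. -10.  59.]
 [619. 310.  71.]]
[[546. 106.  71.]
 [576.  64.  85.]
 [656. -14.  58.]
 [583. 294.  56.]]
```

View pics/c1.png

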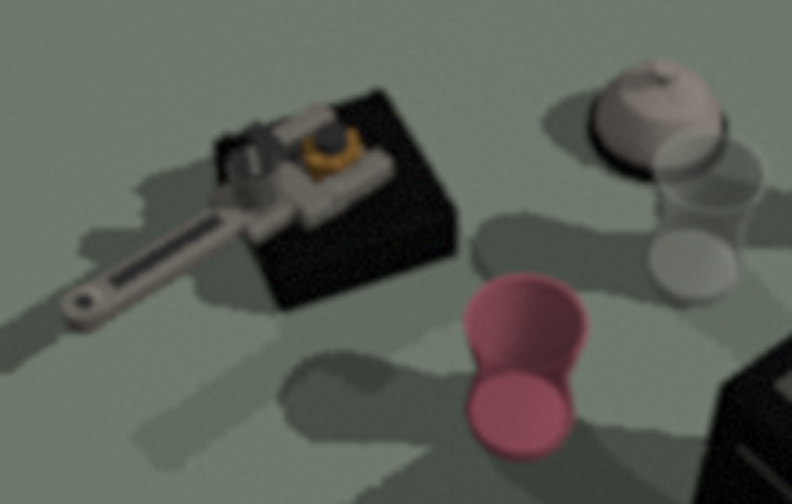

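View pics/c2.png

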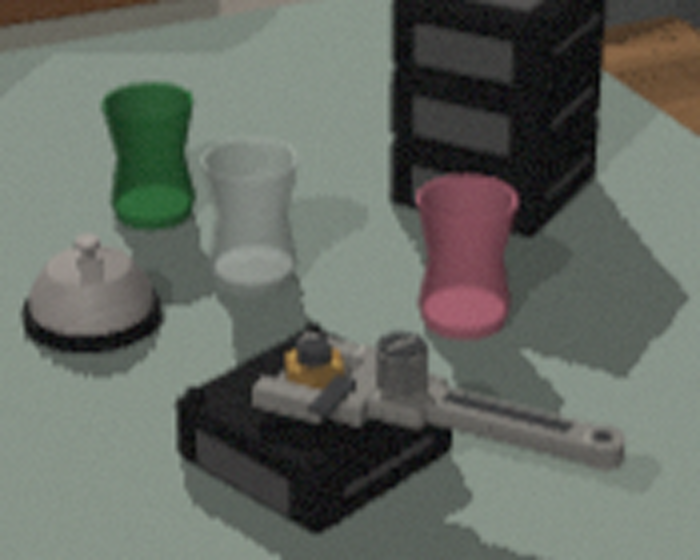

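Run:
```python
from h import *
z=load('scene0'); y=load('side0')
print('knob',atz(z,[(206.7,163)],86),atz(y,[(270.5,225.5)],86))
print('stud',atz(z,[(135+333/3.6,125+137/3.6)],72),atz(y,[(170+315/4,140+345/4)],72))
print('end',atz(z,[(135+85/3.6,125+300/3.6)],60),atz(y,[(170+602/4,140+437/4)],60))
print('glass base',atz(z,[(135+692/3.6,125+265/3.6)],3),'pink',atz(z,[(135+520/3.6,125+412/3.6)],3))
w=load('wrist0'); T=np.array([183.9,597.1,214]); print(proj(w,[T,T-[0,0,130]]))
```

```text
knob [[564.30461705  78.28246046  86.        ]] [[582.11118163  74.14874612  86.        ]]
stud [[551.90449406 117.73785739  72.        ]] [[548.45265384 111.49221096  72.        ]]
end [[653.04678693  -9.18849739  60.        ]] [[652.87555109 -13.33128163  60.        ]]
glass base [[591.2136437  318.43061541   3.        ]] pink [[688.92822625 214.02055295   3.        ]]
[[254.44003497 236.53023303]
 [254.09174029 186.49166395]]
```

```bash
cat > go.py <<'E'
import sys
from h import *
from scipy.spatial.transform import Rotation as Ro
def rel(P,yaw=None):
    s=env.state(); R=Ro.from_euler('xyz',s['tcp_rot']).as_matrix(); d=R.T@(np.array(P)-s['eef_pos'])
    out=''
    if yaw is not None:
        G=Ro.from_euler('xyz',[-90,0,yaw],degrees=True).as_matrix(); out=np.degrees(Ro.from_matrix(R.T@G).as_rotvec()).round(1)
    print('t',round(s['t'],2),'pos',s['eef_pos'].round(1),'rpy',np.degrees(s['tcp_rot']).round(1),'F',s['ft_force'].round(1),'M',s['moment'].round(2),'op',round(s['opening'],3),'| rel',d.round(1),out)
if __name__=='__main__':
    a=[float(v) for v in sys.argv[1:]]
    rel(a[:3],a[3] if len(a)>3 else None)
E
python3 -m crank '[[-29,0,-40,0,0,0],[-58,0,-81,0,0,0],[-87,0,-121,0,0,0],[-116,0,-162,0,0,0],[-145,0,-203,0,0,0]]' 0.6
python3 go.py 583 74 214 72.9
```

```text
t: 0.65
eef_pos: [335.7, 397.5, 214.3]
tcp_rot: [-1.571, 0.001, 1.272]
ft_force: [0.3, 0.6, -0.7]
opening: 0.642
t 0.65 pos [335.7 397.5 214.3] rpy [-90.    0.   72.9] F [ 0.3  0.6 -0.7] M [ 0.05 -0.05  0.02] op 0.642 | rel [-236.5    0.4 -331.5] [-0.  0. -0.]
```

```bash
python3 -m crank '[[-29,0,-40,0,0,0],[-58,0,-81,0,0,0],[-87,0,-121,0,0,0],[-116,0,-162,0,0,0],[-145,0,-203,0,0,0]]'
python3 go.py 583 74 214 72.9
python3 -m crank '[[-29,0,-40,0,0,0],[-58,0,-81,0,0,0],[-87,0,-122,0,0,0],[-91,0,-128,0,0,0],[-91,0,-128,0,0,0]]'
python3 go.py 583 74 214 72.9
python3 -c "
from h import *
snap('wrist','wrist1')"
```

```text
t: 1.15
eef_pos: [487.2, 198.3, 214.4]
tcp_rot: [-1.571, 0.001, 1.272]
ft_force: [0.5, 1.3, -0.0]
opening: 0.597
t 1.15 pos [487.2 198.3 214.4] rpy [-90.    0.   72.9] F [ 0.5  1.3 -0. ] M [-0.01 -0.02  0.01] op 0.597 | rel [ -90.7    0.5 -128.1] [-0. -0. -0.]
t: 1.65
eef_pos: [583.2, 72.4, 213.8]
tcp_rot: [-1.57, 0.001, 1.27]
ft_force: [-0.8, 0.6, 0.8]
opening: 0.6
t 1.65 pos [583.2  72.4 213.8] rpy [-89.9   0.1  72.8] F [-0.8  0.6  0.8] M [0.06 0.05 0.03] op 0.6 | rel [ 1.5 -0.2  0.7] [-0.1 -0.1 -0.1]
```

View pics/wrist1.png

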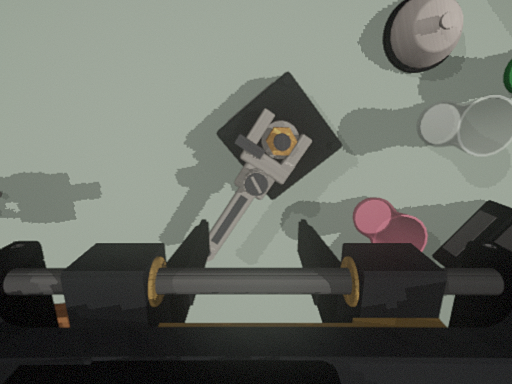

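The wrist view shows the nut and stud at about (282,141), the worm slot head at (256,183), and the handle running to the lower left at about (212,250). I'll measure these.

Run:
```python
from h import *
z=load('wrist1')
a=z['im'][60:270,170:370]
cv2.imwrite('pics/w1c.png',cv2.resize(a,None,fx=2.8,fy=2.8,interpolation=cv2.INTER_CUBIC))
print(atz(z,[(282,141)],72),atz(z,[(256,183)],86),atz(z,[(212,250)],60))
```

```text
[[546.50530924 115.26374849  72.        ]] [[579.48782141  75.64828521  86.        ]] [[651.65201786  -3.79999312  60.        ]]
```

View pics/w1c.png

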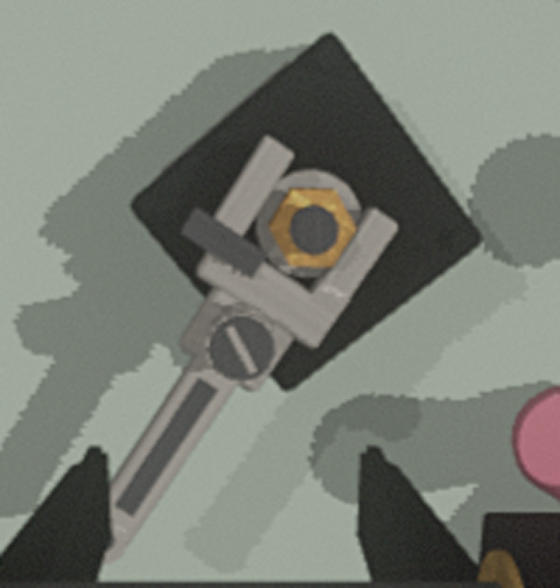

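```bash
python3 go.py 580 75 214 72.9
python3 -m crank '[[2,35,4,0,0,0],[2,70,4,0,0,0],[2,100,4,0,0,0],[2,114,4,0,0,0],[2,114,4,0,0,0]]' 0.6
python3 go.py 580 75 65 72.9
python3 -c "
from h import *
snap('wrist','wrist2')
z=load('wrist2'); print(proj(z,[[580,75,86],[547,115,72]]))"
```

```text
t 1.7 pos [582.4  73.6 214. ] rpy [-89.9   0.1  72.8] F [-0.7  0.1  0.1] M [ 0.01 -0.   -0.02] op 0.598 | rel [0.6 0.  2.7] [-0.1 -0.1 -0.1]
t: 2.2
eef_pos: [577.2, 78.2, 98.4]
tcp_rot: [-1.566, 0.002, 1.273]
ft_force: [0.7, 0.0, 0.3]
opening: 0.601
t 2.2 pos [577.2  78.2  98.4] rpy [-89.7   0.1  72.9] F [0.7 0.  0.3] M [ 0.03 -0.02 -0.02] op 0.601 | rel [-2.1 33.4 -3.8] [-0.3  0.  -0.1]
[[251.21975866 233.99487763]
 [292.12200006 168.69827136]]
```

View pics/wrist2.png

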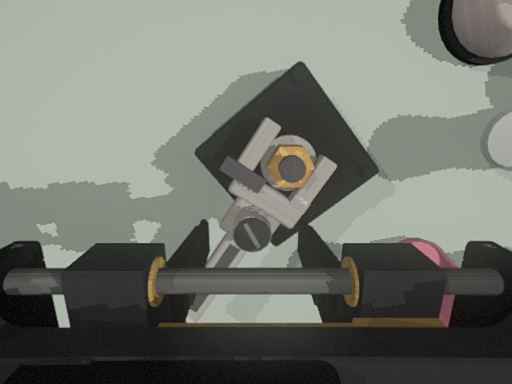

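The knob shows at (251,235) and the stud at (292,168), both within 1 px of the projections of (580,75) and (547,115). I'll descend to tip height 65 and grip.

```bash
python3 -m crank '[[-2,1,-4,-0.3,0,0],[-2,8,-4,-0.3,0,0],[-2,20,-4,-0.3,0,0],[-2,33,-4,-0.3,0,0],[-2,33,-4,-0.3,0,0]]' 0.6
python3 go.py 580 75 65 72.9
python3 -m crank '[[0,0,0,0,0,0],[0,0,0,0,0,0],[0,0,0,0,0,0],[0,0,0,0,0,0],[0,0,0,0,0,0]]' 0.2
python3 go.py 580 75 65 72.9
```

```text
t: 2.75
eef_pos: [580.2, 74.8, 64.7]
tcp_rot: [-1.57, 0.002, 1.273]
ft_force: [-0.1, -0.0, -0.1]
opening: 0.603
t 2.75 pos [580.2  74.8  64.7] rpy [-90.    0.1  72.9] F [-0.1 -0.  -0.1] M [-0.06  0.02  0.02] op 0.603 | rel [ 0.1 -0.3  0.3] [-0.   0.  -0.1]
t: 3.25
eef_pos: [580.3, 75.0, 65.0]
tcp_rot: [-1.571, 0.002, 1.273]
ft_force: [-0.6, 1.4, 0.8]
opening: 0.268
t 3.25 pos [580.3  75.   65. ] rpy [-90.    0.1  72.9] F [-0.6  1.4  0.8] M [ 0.36  0.01 -0.04] op 0.268 | rel [-0.1 -0.   0.2] [-0.   0.  -0.1]
```

```bash
python3 -m crank '[[0,0,0,0,5,0],[0,0,0,0,10,0],[0,0,0,0,16,0],[0,0,0,0,22,0],[0,0,0,0,28,0]]' 0.1
python3 go.py 580 75 65 72.9
python3 -m crank '[[0,0,0,0,5,0],[0,0,0,0,10,0],[0,0,0,0,14,0],[0,0,0,0,18,0],[0,0,0,0,20,0]]' 0.1
python3 go.py 580 75 65 72.9;python3 -c "
from h import *
snap('wrist','wrist3')"
```

```text
t: 3.75
eef_pos: [580.2, 75.1, 65.0]
tcp_rot: [-1.571, 0.002, 0.78]
ft_force: [0.2, 0.2, -1.2]
opening: 0.268
t 3.75 pos [580.2  75.1  65. ] rpy [-90.    0.1  44.7] F [ 0.2  0.2 -1.2] M [ 0.21 -0.01  0.13] op 0.268 | rel [-0.2  0.   0.1] [  0.  -28.2  -0.1]
t: 4.25
eef_pos: [580.3, 75.2, 65.0]
tcp_rot: [-1.572, 0.001, 0.428]
ft_force: [0.5, 1.2, -2.8]
opening: 0.267
t 4.25 pos [580.3  75.2  65. ] rpy [-90.1   0.1  24.5] F [ 0.5  1.2 -2.8] M [ 0.09 -0.13  0.11] op 0.267 | rel [-0.4  0.  -0. ] [  0.  -48.4  -0.1]
```

View pics/wrist3.png

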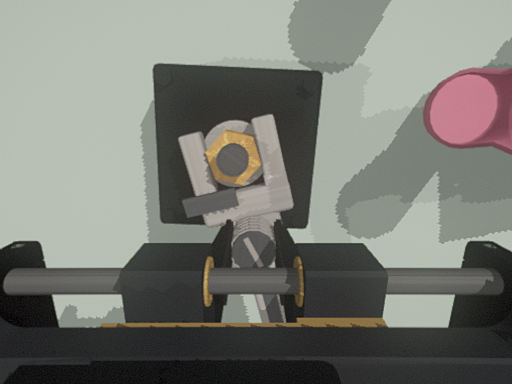

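The knob turns at about 0.11 N m and the jaws have closed a good way. I'll continue in small steps and watch the moment.

```bash
python3 -m crank '[[0,0,0,0,2,0],[0,0,0,0,4,0],[0,0,0,0,6,0],[0,0,0,0,7,0],[0,0,0,0,7,0]]' 0.1 | grep -v opening
python3 go.py 580 75 65 72.9
python3 -m crank '[[0,0,0,0,1,0],[0,0,0,0,2,0],[0,0,0,0,3,0]]' 0.1 >/dev/null
python3 go.py 580 75 65 72.9
```

```text
t: 4.8
eef_pos: [580.4, 75.2, 65.0]
tcp_rot: [-1.572, 0.001, 0.305]
ft_force: [0.6, 0.0, -2.1]
t 4.8 pos [580.4  75.2  65. ] rpy [-90.1   0.   17.5] F [ 0.6  0.  -2.1] M [ 0.03 -0.15 -0.02] op 0.268 | rel [-0.5  0.  -0.1] [  0.1 -55.4  -0.1]
t 5.1 pos [580.4  75.2  65. ] rpy [-90.1   0.   14.4] F [ 0.2  0.3 -1.9] M [ 0.03 -0.11  0.12] op 0.266 | rel [-0.4 -0.  -0.1] [  0.1 -58.5  -0.1]
```

```bash
python3 -m crank '[[0,0,0,0,1,0],[0,0,0,0,2,0],[0,0,0,0,3,0]]' 0.1 >/dev/null
python3 go.py 580 75 65 72.9
python3 -m crank '[[0,0,0,0,1,0],[0,0,0,0,2,0]]' 0.1 >/dev/null
python3 go.py 580 75 65 72.9
```

```text
t 5.4 pos [580.3  75.1  65. ] rpy [-90.1   0.   11.4] F [ 0.3 -0.7 -1.6] M [-0.17  0.08  0.17] op 0.27 | rel [-0.3  0.  -0.1] [  0.1 -61.5  -0.1]
t 5.6 pos [580.2  75.   65. ] rpy [-90.1   0.1   9.3] F [-0.3 -0.9 -0.9] M [-0.33  0.2   0.25] op 0.269 | rel [-0.2  0.   0. ] [  0.1 -63.6  -0.1]
```

```bash
python3 -m crank '[[0,0,0,0,1,0],[0,0,0,0,2,0]]' 0.1 >/dev/null
python3 go.py 580 75 65 72.9
```

```text
t 5.8 pos [579.9  74.9  65. ] rpy [-90.1   0.1   7.2] F [-1.7 -2.8 -1.1] M [-0.46  0.39  0.3 ] op 0.27 | rel [ 0.1 -0.   0.1] [  0.  -65.7  -0.2]
```

```bash
python3 -m crank '[[0,0,0,0,1,0],[0,0,0,0,2,0]]' 0.1 >/dev/null
python3 go.py 580 75 65 72.9
python3 -c "
from h import *
snap('wrist','wrist4')
a=load('wrist4')['im'][60:270,150:350]
cv2.imwrite('pics/w4c.png',cv2.resize(a,None,fx=2.8,fy=2.8,interpolation=cv2.INTER_CUBIC))"
```

```text
t 6.0 pos [579.7  74.7  65. ] rpy [-90.1   0.1   5.1] F [-3.  -3.1  0.4] M [-0.74  0.47  0.38] op 0.264 | rel [ 0.3 -0.   0.3] [  0.  -67.8  -0.2]
```

View pics/w4c.png

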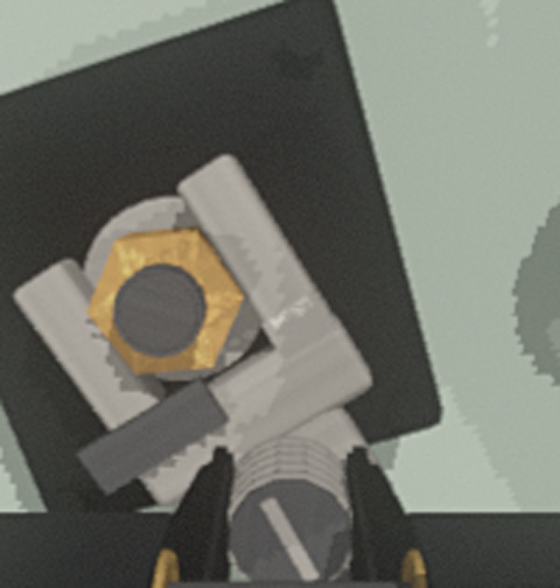

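```bash
python3 -c "
from h import *
o=[]
for n,(x,y) in (('wrist3',(180,100)),('wrist4',(150,110))):
    a=load(n)['im'][y:y+175,x:x+130]; a=cv2.convertScaleAbs(a,alpha=1.5,beta=20); o.append(cv2.resize(a,None,fx=3,fy=3.4*1.0,interpolation=cv2.INTER_CUBIC))
cv2.imwrite('pics/cmp.png',np.hstack(o))"
```

```text
(no output)
```

View pics/cmp.png

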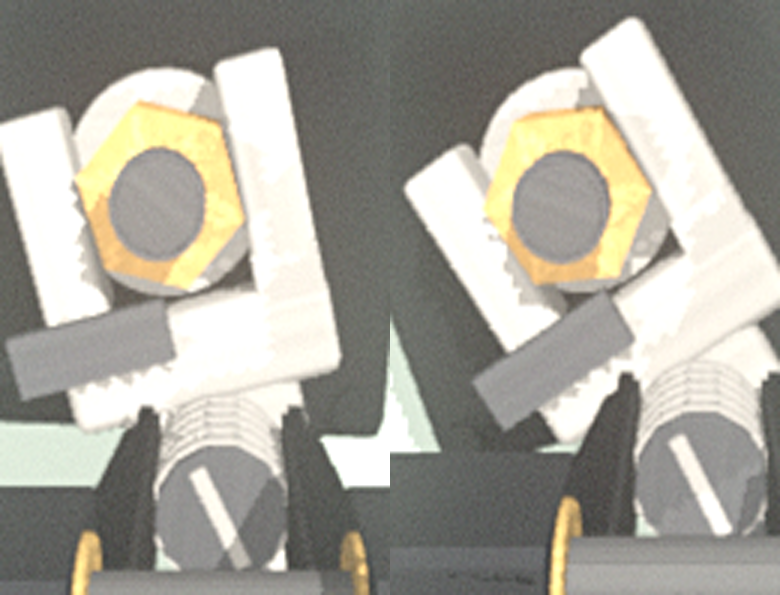

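```bash
python3 -m crank '[[0,0,0,0,1,0],[0,0,0,0,2,0]]' 0.1 >/dev/null
python3 go.py 580 75 65 72.9
python3 -m crank '[[0,0,0,0,1,0],[0,0,0,0,2,0]]' 0.1 >/dev/null
python3 go.py 580 75 65 72.9
python3 -c "
from h import *
snap('wrist','wrist5')
a=load('wrist5')['im'][100:275,150:350]
cv2.imwrite('pics/w5c.png',cv2.resize(cv2.convertScaleAbs(a,alpha=1.5,beta=20),None,fx=3,fy=3.4,interpolation=cv2.INTER_CUBIC))"
```

```text
t 6.25 pos [579.5  74.5  65. ] rpy [-90.1   0.1   3. ] F [-2.5 -4.9  1.8] M [-0.82  0.61  0.44] op 0.265 | rel [ 0.5 -0.   0.4] [  0.  -69.9  -0.2]
t 6.45 pos [579.2  74.3  65. ] rpy [-90.2   0.2   0.9] F [-4.  -4.5  0. ] M [-1.07  0.74  0.55] op 0.264 | rel [ 0.8 -0.   0.7] [  0.  -72.   -0.3]
```

View pics/w5c.png

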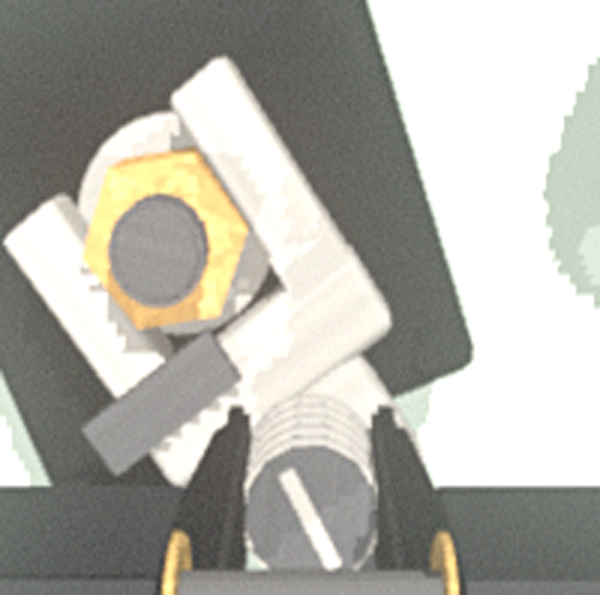

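The moment is now 0.55 N m, five times the running value, and the jaws look snug, so I'll release and lift.

```bash
python3 -m crank '[[0,0,0,0,0,0],[0,0,0,0,0,0],[0,0,0,0,0,0]]' 0.6 >/dev/null
python3 go.py 580 75 65 72.9
python3 -m crank '[[0,-15,0,0,0,0],[0,-50,0,0,0,0],[0,-85,0,0,0,0],[0,-100,0,0,0,0],[0,-100,0,0,0,0]]' 0.6 
python3 go.py 582.4 73.6 214 72.8
```

```text
t 6.8 pos [579.5  74.5  65.1] rpy [-90.2   0.1   0.8] F [-0.1 -0.2 -0.2] M [-0.03  0.04 -0.01] op 0.464 | rel [0.5 0.1 0.5] [  0.1 -72.1  -0.2]
t: 7.3
eef_pos: [580.8, 75.0, 167.3]
tcp_rot: [-1.573, -0.002, 0.015]
ft_force: [0.2, 0.1, -0.3]
opening: 0.602
t 7.3 pos [580.8  75.  167.3] rpy [-90.1  -0.1   0.8] F [ 0.2  0.1 -0.3] M [-0.12  0.08 -0.01] op 0.602 | rel [  1.7 -46.6  -1.6] [  0.2 -72.    0. ]
```

```bash
python3 -c "
from h import *
snap('wrist','wrist6'); snap('scene','scene6'); snap('side','side6')
z=load('wrist6')
a=z['im'][60:310,90:350]
print(proj(z,[[547,115,72]]))
cv2.imwrite('pics/w6c.png',cv2.resize(a,None,fx=2.3,fy=2.3,interpolation=cv2.INTER_CUBIC))"
```

```text
[[218.13226267 151.9500904 ]]
```

View pics/w6c.png

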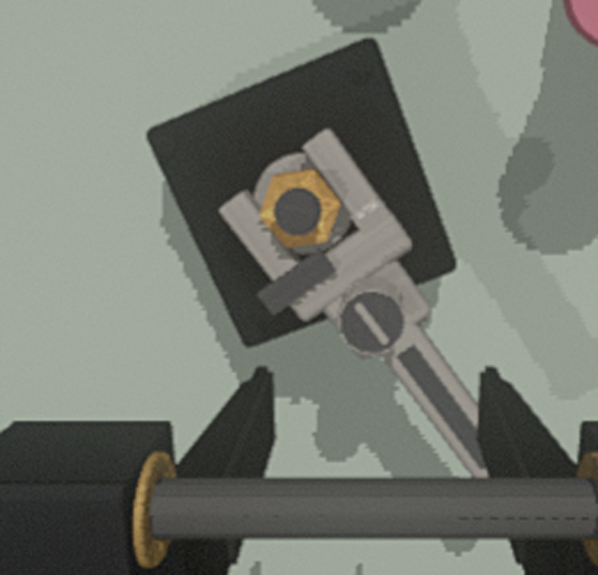

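```bash
cat > ortho.py <<'E'
from h import *
def ortho(fn,c=(547,115),half=(40,40),s=6,h=62):
    z=load(fn); W=int(2*half[0]*s); H=int(2*half[1]*s)
    u,v=np.meshgrid(np.arange(W),np.arange(H))
    # image right = world -y ... choose right=+x, up=+y
    X=c[0]-half[0]+u/s; Y=c[1]+half[1]-v/s
    m=proj(z,np.c_[X.ravel(),Y.ravel(),np.full(X.size,h)]).reshape(H,W,2).astype(np.float32)
    return cv2.remap(z['im'],m[...,0],m[...,1],cv2.INTER_CUBIC)
if __name__=='__main__':
    import sys
    for nm in sys.argv[1:]:
        pass
    o=[cv2.convertScaleAbs(ortho(n,half=(30,30),s=6.5),alpha=1.5) for n in sys.argv[1:3]]
    cv2.imwrite('pics/'+sys.argv[3]+'.png',np.hstack(o))
E
python3 ortho.py wrist2 wrist6 o26
```

```text
(no output)
```

View pics/o26.png

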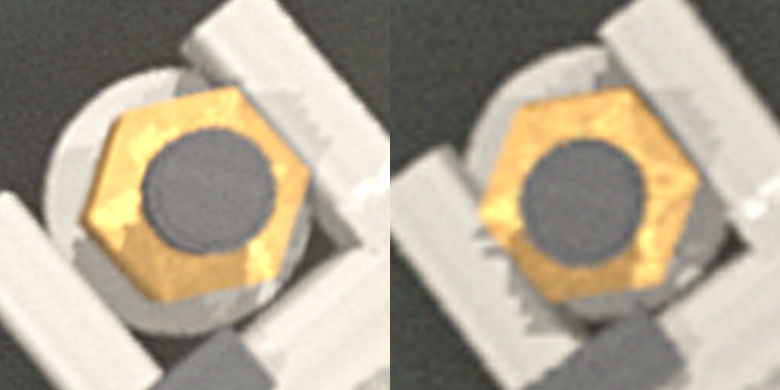

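Run:
```python
from ortho import *
o=[cv2.convertScaleAbs(ortho(n,c=(585,75),half=(70,70),s=2.85,h=60),alpha=1.6) for n in ('wrist1','wrist6')]
cv2.imwrite('pics/o16.png',np.hstack(o))
o=[cv2.convertScaleAbs(ortho(n,c=(600,60),half=(80,90),s=2.4,h=60),alpha=1.8) for n in ('scene0','scene6')]
cv2.imwrite('pics/os.png',np.hstack(o))
```

```text
(no output)
```

View pics/o16.png

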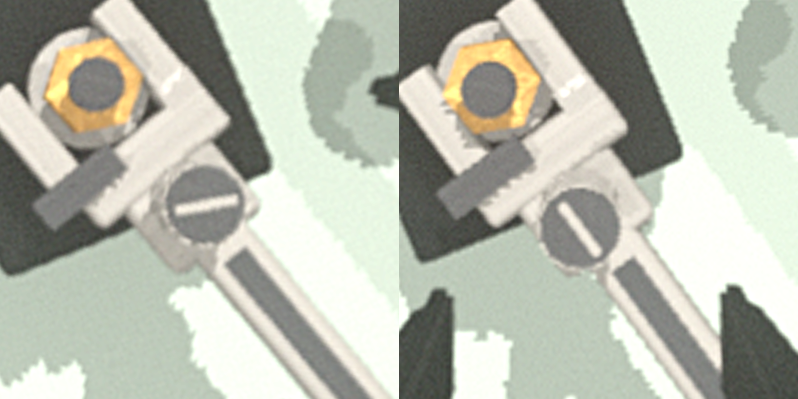

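View pics/os.png

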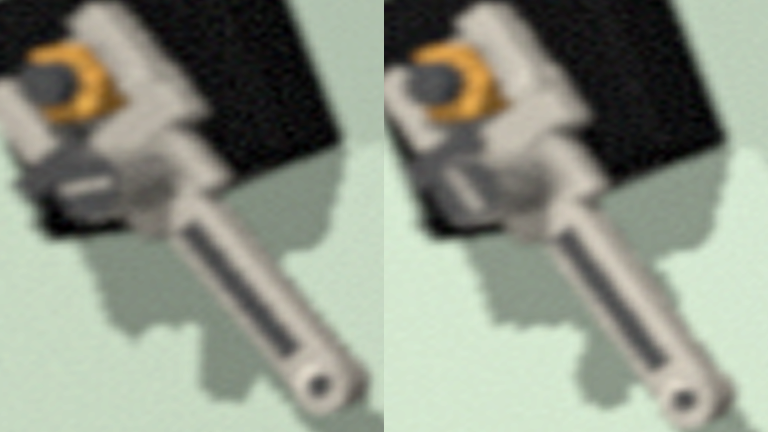

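```bash
cat > hexfit.py <<'E'
from ortho import *
from scipy.optimize import differential_evolution as DE
def fit(fn,h=62,c=(547,115)):
    s=6; im=ortho(fn,c=c,half=(30,30),s=s,h=h)
    hsv=cv2.cvtColor(im,cv2.COLOR_BGR2HSV)
    m=((hsv[...,0]>8)&(hsv[...,0]<32)&(hsv[...,1]>90)&(hsv[...,2]>40)).astype(np.uint8)
    m=cv2.morphologyEx(m,cv2.MORPH_OPEN,np.ones((3,3)))
    n,l,st,_=cv2.connectedComponentsWithStats(m); 
    m=(l==1+np.argmax(st[1:,4])).astype(np.uint8)
    cs,_=cv2.findContours(m,cv2.RETR_EXTERNAL,cv2.CHAIN_APPROX_NONE); f=np.zeros_like(m); cv2.drawContours(f,[cv2.convexHull(max(cs,key=cv2.contourArea))],-1,1,-1)
    def cost(p):
        a=np.radians(p[2]+60*np.arange(6)); P=np.c_[p[0]+p[3]*np.cos(a),p[1]-p[3]*np.sin(a)]
        g=np.zeros_like(f); cv2.fillPoly(g,[np.round(P*16).astype(np.int32)],1,shift=4)
        return (g!=f).sum()/f.sum()
    lo=(150,150,-20,85) 
    r=DE(cost,[(130,230),(130,230),(-60,60),(80,120)],seed=1,tol=1e-8,maxiter=80,popsize=12)
    return r.x,r.fun
if __name__=='__main__':
    import sys
    for n in sys.argv[1:]:
        x,f=fit(n); print(n,'c',(547-30+x[0]/6).round(1),(115+30-x[1]/6).round(1),'vertex ang',((x[2]+30)%60-30).round(2),'R',(x[3]/6).round(2),'miss',round(f,3))
E
python3 hexfit.py wrist1 wrist2 wrist3 wrist4 wrist5 wrist6 scene0 scene6 side0 side6
```

```text
wrist1 c 547.4 115.0 vertex ang 11.72 R 17.71 miss 0.029
wrist2 c 547.0 114.7 vertex ang 11.48 R 18.13 miss 0.035
wrist3 c 547.5 115.1 vertex ang 11.48 R 17.59 miss 0.023
wrist4 c 547.5 115.3 vertex ang 10.1 R 17.85 miss 0.027
wrist5 c 547.6 115.4 vertex ang 9.2 R 17.89 miss 0.026
wrist6 c 547.7 115.1 vertex ang 8.93 R 17.69 miss 0.02
scene0 c 552.6 115.5 vertex ang -16.7 R 18.97 miss 0.191
scene6 c 552.4 115.6 vertex ang -15.65 R 18.6 miss 0.188
side0 c 545.8 109.6 vertex ang 29.51 R 20.0 miss 0.157
side6 c 546.5 111.0 vertex ang -29.63 R 18.26 miss 0.139
```

```bash
python3 go.py 627 12 110 37.7
python3 -m crank '[[9,0,-12,0,-8,0],[18,10,-24,0,-16,0],[27,25,-36,0,-24,0],[38,40,-50,0,-31,0],[46,55,-64,0,-37,0]]' 0.5
python3 -m crank '[[0,0,0,0,0,0],[0,0,0,0,0,0]]' 0.5 >/dev/null
python3 go.py 627 12 41 37.7
python3 -c "
from h import *
snap('wrist','wrist7')"
```

```text
t 7.45 pos [579.3  74.8 164. ] rpy [-90.2   0.2   0.8] F [-0.6 -0.3 -0.3] M [-0.09  0.06  0.03] op 0.602 | rel [ 46.9  54.  -63.4] [  0.1 -36.9  -0.3]
t: 7.95
eef_pos: [626.0, 10.9, 106.7]
tcp_rot: [-1.569, 0.006, 0.665]
ft_force: [0.5, 0.2, -0.2]
opening: 0.498
t 8.15 pos [625.2  11.1 105.4] rpy [-89.8   0.5  37.9] F [-0.6 -0.1  0.4] M [-0.04  0.01  0.02] op 0.501 | rel [ 2.5 64.4 -0.6] [-0.2  0.2 -0.5]
```

View pics/wrist7.png

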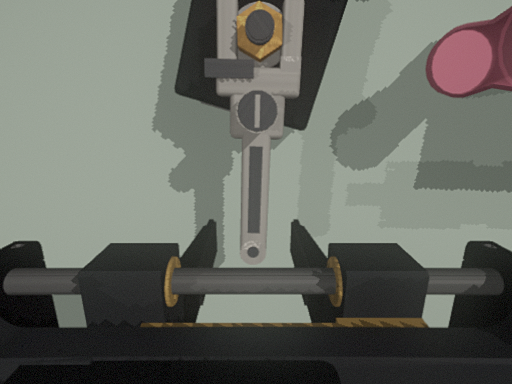

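The handle is centred between the fingers at column 253 and the nut is at (259,28). I'll descend around the handle.

```bash
python3 -m crank '[[2,10,0,0,0,-0.5],[2,30,0,0,0,-0.5],[2,50,0,0,0,-0.5],[2,64,0,0,0,-0.5],[2,64,0,0,0,-0.5]]' 0.5
python3 -m crank '[[0,0,0,0,0,0],[0,0,0,0,0,0]]' 0.4 >/dev/null
python3 go.py 627 12 41 37.7
```

```text
t: 8.7
eef_pos: [625.6, 13.0, 40.6]
tcp_rot: [-1.566, -0.0, 0.662]
ft_force: [-0.3, -0.3, 0.2]
opening: 0.504
t 8.9 pos [625.9  13.2  41.3] rpy [-89.8  -0.   37.9] F [ 0.4 -0.4 -1. ] M [-0.    0.05  0.02] op 0.412 | rel [ 0.1  0.3 -1.6] [-0.2  0.2  0. ]
```

```bash
python3 -m crank '[[-8.9,0,0.3,0,4,0],[-17.8,0,1.2,0,8,0],[-26.6,0,2.8,0,12,0],[-35.3,0,5,0,16,0],[-43.8,0,7.7,0,20,0]]' 0.4
python3 - <<'E'
from h import *
s=env.state(); d=s['eef_pos'][:2]-[547.5,115]; print('r',np.hypot(*d),'dir',np.degrees(np.arctan2(d[1],d[0])),np.degrees(s['tcp_rot']),s['ft_force'],s['opening'])
E
```

```text
t: 9.4
eef_pos: [587.0, -7.7, 42.3]
tcp_rot: [-1.567, -0.001, 0.31]
ft_force: [1.1, 1.8, 0.3]
opening: 0.401
r 128.91334433398734 dir -72.1799070019001 [-8.98097357e+01 -7.02266525e-02  1.77467197e+01] [1.09944378 1.81596427 0.34523668] 0.4013701327883614
```

```bash
python3 -m crank '[[-8.9,0,0.3,0,4,0],[-17.8,0,1.2,0,8,0],[-26.6,0,2.8,0,12,0],[-35.3,0,5,0,16,0],[-43.8,0,7.7,0,20,0]]' 0.4
python3 -m crank '[[0,0,0,0,0,0]]' 0.4 >/dev/null
python3 - <<'E'
from h import *
s=env.state(); d=s['eef_pos'][:2]-[547.5,115]; print('r',np.hypot(*d),'dir',np.degrees(np.arctan2(d[1],d[0])),np.degrees(s['tcp_rot']),s['ft_force'],s['opening'])
snap('wrist','wrist8')
print(proj(load('wrist8'),[[547.5,115,62]]))
E
python3 hexfit.py wrist7 wrist8
```

```text
t: 9.9
eef_pos: [543.4, -13.8, 43.2]
tcp_rot: [-1.567, -0.003, -0.042]
ft_force: [1.6, 1.0, -0.0]
opening: 0.398
r 128.90294465531355 dir -91.99367542961295 [-89.80955415  -0.18687207  -2.51093062] [ 0.05223243  0.03620356 -0.47180232] 0.4002342709127915
[[252.87086208  -6.58598501]]
wrist7 c 547.9 114.6 vertex ang 9.81 R 18.25 miss 0.038
wrist8 c 546.6 106.7 vertex ang 15.23 R 13.35 miss 0.449
```

View pics/wrist8.png

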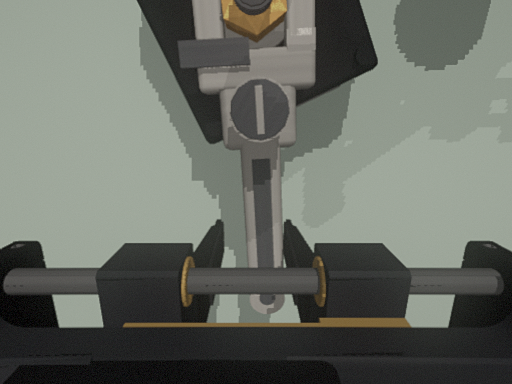

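The nut has turned with the wrench and is partly out of view. I'll go 4° more, then lift and measure, correcting if needed.

```bash
python3 -m crank '[[-4.5,0,0.1,0,2,0],[-8.9,0,0.3,0,4,0],[-8.9,0,0.3,0,4,0]]' 0.4
python3 -m crank '[[1,0,0,0,0,0],[2,-10,0,0,0,0],[2,-40,0,0,0,0],[2,-80,0,0,0,0],[2,-120,0,0,0,0]]' 0.5
python3 go.py 580 75 214 0
python3 - <<'E'
from h import *
snap('wrist','wrist9')
E
python3 hexfit.py wrist9; python3 ortho.py wrist6 wrist9 o69
```

```text
t: 10.35
eef_pos: [535.4, -13.2, 44.7]
tcp_rot: [-1.567, -0.005, -0.11]
ft_force: [0.5, 0.4, -0.4]
opening: 0.401
t: 10.85
eef_pos: [536.7, -13.8, 166.6]
tcp_rot: [-1.567, -0.005, -0.109]
ft_force: [1.2, 0.7, 0.5]
opening: 0.5
t 10.85 pos [536.7 -13.8 166.6] rpy [-89.8  -0.3  -6.3] F [1.2 0.7 0.5] M [-0.06  0.08  0.01] op 0.5 | rel [ 33.6 -46.9  93.1] [-0.2 -6.3  0.3]
wrist9 c 547.3 114.4 vertex ang -29.96 R 18.04 miss 0.027
```

View pics/wrist9.png

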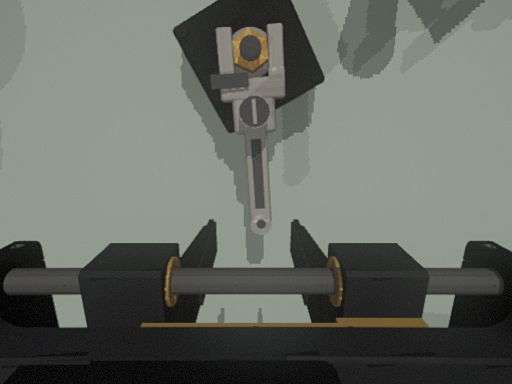

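```bash
python3 -m crank '[[0,-3,25,0,0,0],[0,-3,60,0,0,0],[0,-3,85,0,0,0],[0,-3,90,0,0,0],[0,-3,90,0,0,0]]' 0.5 >/dev/null
python3 -c "
from h import *
snap('wrist','wrist10')"
python3 go.py 535 -13 166 -6.3
python3 hexfit.py wrist10
python3 ortho.py wrist6 wrist10 o610
```

```text
t 11.45 pos [548.7  75.2 176.2] rpy [-89.8  -0.8  -6.2] F [ 0.1 -0.4 -0.4] M [-0.13  0.08 -0.07] op 0.497 | rel [ -4.3   9.9 -89.2] [-0.2  0.1  0.8]
wrist10 c 547.7 115.2 vertex ang -29.83 R 17.76 miss 0.02
```

View pics/o610.png

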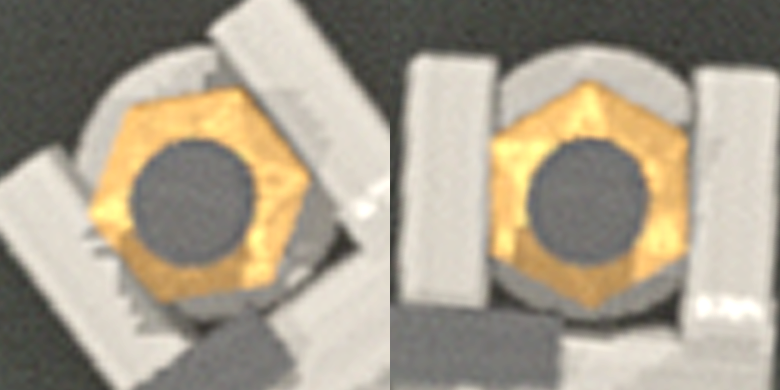

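The jaws hug the flats, and the nut has turned 41.4°. I'll go back and swing another 3.5°.

```bash
python3 go.py 539 -13.5 166 -6.3
python3 -m crank '[[-1,3,-25,0,0,0.8],[-1,6,-60,0,0,0.8],[-1,10,-84,0,0,0.8],[-1,10,-89,0,0,0.8],[-1,10,-89,0,0,0.8]]' 0.5 >/dev/null
python3 go.py 539 -13.5 44 -6.3
```

```text
t 11.45 pos [548.7  75.2 176.2] rpy [-89.8  -0.8  -6.2] F [ 0.1 -0.4 -0.4] M [-0.13  0.08 -0.07] op 0.497 | rel [ -0.2  10.  -89.2] [-0.2  0.1  0.8]
t 11.95 pos [538.2 -14.5 166.1] rpy [-89.8   0.   -6.3] F [-0.   0.5  0.9] M [-0.07  0.06 -0.  ] op 0.503 | rel [  0.8 122.1   0.7] [-0.2 -0.  -0. ]
```

```bash
python3 -m crank '[[0.5,35,0.7,0,0,0],[0.5,75,0.7,0,0,0],[0.5,105,0.7,0,0,0],[0.5,121,0.7,0,0,0],[0.5,121,0.7,0,0,0]]' 0.5
python3 -m crank '[[0,0,0,0,0,0],[0,0,0,0,0,0]]' 0.4 >/dev/null
python3 go.py 527.6 -12.3 44 -9.8
```

```text
t: 12.45
eef_pos: [537.9, -12.7, 43.3]
tcp_rot: [-1.568, 0.004, -0.11]
ft_force: [0.3, 0.1, -0.2]
opening: 0.499
t 12.65 pos [538.4 -12.4  44.2] rpy [-89.8   0.2  -6.3] F [-0.8  0.5  0.1] M [-0.09  0.01 -0.03] op 0.413 | rel [-10.7   0.3  -1.1] [-0.2  3.5 -0.2]
```

```bash
python3 -m crank '[[-3,0,0,0,1,0],[-6,0,0,0,2,0],[-9,0,0,0,3,0],[-10.7,0,0.2,0,3.5,0],[-10.7,0,0.2,0,3.5,0]]' 0.4
python3 -m crank '[[1,0,0,0,0,0],[2,-10,0,0,0,0],[2,-40,0,0,0,0],[2,-80,0,0,0,0],[2,-125,0,0,0,0]]' 0.5 >/dev/null
python3 -m crank '[[0,-3,25,0,0,0],[0,-3,60,0,0,0],[0,-3,85,0,0,0],[0,-3,90,0,0,0],[0,-3,90,0,0,0]]' 0.5 >/dev/null
python3 -c "
from h import *
snap('wrist','wrist11'); snap('scene','scene11')"
python3 hexfit.py wrist11
python3 ortho.py wrist10 wrist11 o11
```

```text
t: 13.15
eef_pos: [527.5, -11.0, 44.5]
tcp_rot: [-1.568, 0.003, -0.171]
ft_force: [0.4, -0.6, 0.7]
opening: 0.401
wrist11 c 547.7 115.3 vertex ang 26.23 R 17.73 miss 0.019
```

View pics/o11.png

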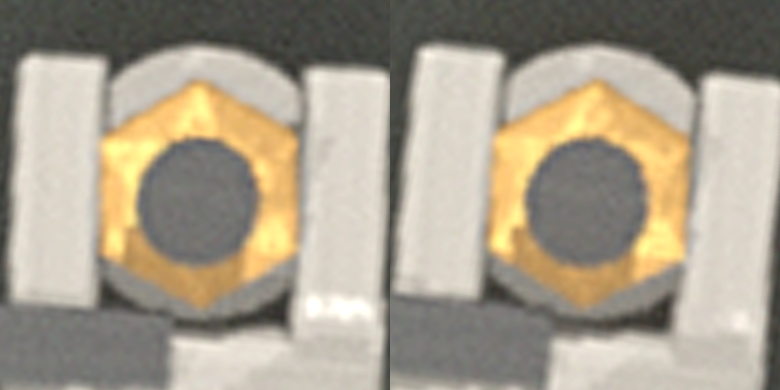

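View pics/scene11.png

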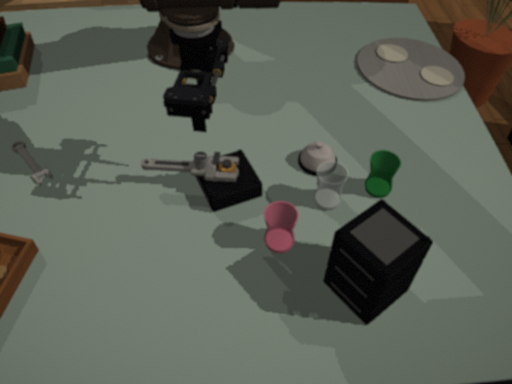

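The nut's vertex angle went from 11.6° to −33.8°, so it has turned 45.4°. The jaw spacing measures about 30 mm, the clear glass is still at (329,187), and the gripper is clear of everything. I'm handing in.

```bash
python3 -c "
from h import *
s=env.state(); print(s['t'],s['eef_pos'],s['ft_force']); print(job.job_done())"
```

```text
14.25 [544.35508822  76.27789382 174.16860223] [0.4828893  0.03421737 0.17451641]
the job is handed in; nothing more can be done
None
```

The jaws now fit the nut, the nut has turned about 45° clockwise, and the wrench is still on it. I handed in at 14.25 s of the 48 s allowed.

**Closing the jaws:** I gripped the worm and turned the gripper 72° clockwise, until the moment rose from about 0.1 to 0.55 N m. The knob itself turned only about 60° of that; the rest was slip in the grip once the jaws were tight. The pictures show the jaw spacing going from about 36 mm to about 30 mm.

**Turning the nut:** I straddled the handle with the open fingers and pushed it round in two strokes. Fitting the nut's outline in the wrist camera gave 41.4° after the first stroke and 45.4° at the end. About 2.7° of that came while the jaws were being tightened, before the handle swing started.

**Last checks:**
- The gripper was open and about 100 mm above the wrench, with no contact force.
- The clear glass stood at the same pixels as at the start, (329,187). I went nowhere near it or the pink and green look-alikes.
- The scene and side cameras could not fit the nut's angle, so 45.4° rests on the wrist camera alone, good to about 1°.
- A faint sliver shows between jaw and nut in the last picture. I take it as the 2 mm height difference between jaw and nut tops, but play of a few tenths of a millimetre is possible.

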